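# Index the specimen stage to the three-pip mark and start the reading

## Robot

A 6-joint arm with a two-finger parallel gripper is mounted at the origin on the work surface. World frame = base frame: x ahead of the robot, y to its left, z up, the work surface at z = 0. Lengths are in mm, angles in rad, forces in N, time in s.
With the tool pointing down it reaches from about 300 to 775 mm from the base axis. Payload 14.6 kg.
Tool frame: the origin (TCP) lies at the very end of the fingers, on their centre line; the grasp point (between the pads) lies 19 mm behind it; z points along the fingers, y is the line along which they close (so a half turn about z gives the same grasp; the last joint's range is limited). The gripper opens to 94 mm and grips with 3 to 60 N. Pads are 16 mm wide; open, the fingers measure 119 mm over their backs; the gripper's body (75 mm by 177 mm) begins 78 mm behind the grasp point.
Start: joints at [-1.384, 0.3, 1.521, -0, 1.321, -0.067], TCP at [138.09, -532.372, 168.546] pointing down, gripper open.
Joint ranges: [-3.03, 3.03], [-0.79, 2.21], [0.23, 2.52], [-1.04, 4.18], [0, 3.07], [-2.55, 2.55]. Speed limits (rad/s): [2.22, 2.22, 2.57, 3.14, 3.14, 3.14].

## Interface

Orientations are given as [roll, pitch, yaw] about the fixed x, y, z axes, in that order (R = Rz(yaw) Ry(pitch) Rx(roll)).
In Python, from cell import manip, eyes, ticket gives the robot as it stands. The module is installed in compiled form; this text tells all that it offers.
- The arm moves only by the tool arm_command, never from a script. Its argument "plan" is a list of rows, each a list of 5 numbers: the opening, from -1 (shut) to 1 (fully open), then the shift along the tool's x, y, z in m, then the turn about the tool's z in rad. In form: [[jaw, dx, dy, dz, roll], ...]. A call has 1 to 20 rows; each row shifts and turns the commanded pose from where the row before left it, along the tool's axes as they then stand; what a row does not reach is not made up. A row lasts 1/8 s, in which the tool goes at most 62.5 mm and 10.7 degrees, less where a joint would pass 70% of its speed; a pose out of reach is approached as far as the arm can. A call is refused whole if a number of a shift passes 0.0625 or a number of a turn 0.188, either way. A call with a gripper value outside its range is refused whole. The fingers move at their own pace and stop on an object; "newtons" is the grip in N (left out, the last holds). Time passes only in rows, so rows that do not move let the fingers close. It gives the time, the measured TCP pose, the force, the opening and the grip force at its end, in the units of the state.
- manip.read_state(): the state, without advancing time (a new reading comes with each control period).
- eyes.camera(name): name is "scene" or "top" or "wrist"; returns a dict with "img" (384x512x3 uint8, blue, green, red), "z_map" (384x512 float32, mm along the optical axis (not along the pixel's ray), 0 where there is no reading), "fx", "fy", "cx", "cy" (pixels), "dist" ([k1, k2, p1, p2, k3] as OpenCV has them; the pictures are not rectified), "eye" and "orientation" of the camera in the world. Camera axes: x right, y down, z forward; pixel columns grow to the right and rows downward; lengths in mm; the calibration is good to about 2 mm. A picture is of the moment at which its call begins.
- ticket.sign_off(): hands the job in; it is judged then, once.
The state is a dict: "clock": time; "joints": joint angles; "qd": joint speeds; "effort": joint torques, N m; "eef_pos": TCP position; "eef_rot": TCP orientation; "wrist_force": force on the tool from outside, world axes, zero at the start; "moment": the same for the moment, N m; "finger_gap": finger opening in mm; "finger_force": force on a finger pad.
Only numpy, scipy, OpenCV 4.12 (cv2) and the standard library are available. Lean on these libraries where they do the work, as an engineer would, in place of code of your own. Each camera call takes 0.05 s, during which the arm holds its last target. There are 200 camera calls.

## Task

With the fingertips, push the tab of the round specimen stage around until it points straight at the middle of the tag with three pips and leave it there; then press the larger of the two buttons on the control box fully down, and let go of it. Only push and press: do not pinch the tab, do not touch or lift the concrete specimen standing on the stage, do not press the smaller button, and leave everything else on the table where it is.

Things in the scene. Friction and masses are not known exactly. Their poses are not given: they have to be found in the camera images.
- stage: fixed square grey base plate, 290 x 290 mm, 16 mm thick, flat on the table. Origin: centre of its underside, straight below the vertical axis of the turning disc. z up; joint 0 of the selector is along this body's own -x
- selector (a joint): angle (rad) of the turning disc about the vertical axis through the plate's centre, positive counter-clockwise seen from above, stops at -2.3 and 2.3; starts between -0.4 and 0.4. At 0 the tab points along the stage's own -x, so at q it points along the direction pi + q in the stage's frame. No detents: it turns stiffly by friction (about 3 N at the tab) and stays where it is left. The aluminium disc has radius 62 mm and spans 16 to 40 mm above the table
- tab (a point): point on the top face of the one black tab that sticks out of the disc, 81 mm from the axis, half-way along the tab's centre line. The tab is a bar 20 mm wide, from 56 to 106 mm from the axis (44 mm of it outside the disc), its underside 26 mm and its top 50 mm above the table; below it is the plate, whose top is at 16 mm
- pointer (a point): imaginary point on the tab's centre line, 26 mm beyond its tip, 132 mm from the axis, 21 mm above the table: it turns with the tab and passes over the centres of the tags
- tag3: the target: round white tag with THREE black pips in a triangle, 44 mm across, 4 mm thick (pips 1.5 mm more), fixed on the plate 132 mm from the axis. Origin: centre of its underside, 16 mm above the table. Tags lie at joint angles -1.9, -0.9, 0.9 and 1.9; which tag is at which varies
- tag1: like tag3 but with one pip, not the target
- tag2: like tag3 but with two pips, not the target
- tag4: like tag3 but with four pips in a square, not the target
- specimen: loose concrete cylinder, 50 mm across, 50 mm tall, standing on the middle of the disc inside a low rim (66 mm across, 6 mm high) and turning with it; its top is 90 mm above the table. Origin: centre of its underside, 40 mm above the table
- console: fixed grey control box, 120 (x) x 180 (y) mm, 60 mm high, with a raised ledge 30 mm deep and 82 mm high along its far (+x) edge. Origin: centre of its underside. Two buttons stand on its top, 90 mm apart in y, 20 mm towards its -x edge from its middle; which is left and which right varies
- start (a joint): travel (m) of the larger button: 0 up, 0.006 fully down; springs back. Takes 1.4 N to start it moving and 4.5 N fully down
- start_top (a point): centre of the top face of the larger button (34 mm across, in a black collar of 50 mm), 78 mm above the table when up; it is pressed straight down
- stop (a joint): travel (m) of the smaller button: 0 up, 0.006 fully down; must not be pressed
- stop_top (a point): centre of the top face of the smaller button (18 mm across, in a black collar of 34 mm), 78 mm above the table
- weight_a: loose brass knobbed weight, 26 mm across, 36 mm tall, on the plate's corner at stage -x +y. Origin: underside centre. A bystander
- weight_b: loose steel knobbed weight, 22 mm across, 30 mm tall, on the plate's corner at stage +x -y. Origin: underside centre. A bystander
- cube_a: loose 40 mm concrete cube on the table beyond the control box. Origin: underside centre. A bystander
- cube_b: loose 40 mm concrete cube on the table to the right (-y) of the control box. Origin: underside centre. A bystander
- jar: loose jar with white cap, 54 mm across, 75 mm tall, on the table. Origin: underside centre. A bystander
- brush: loose hand brush lying on the table left of the stage. A bystander
- tin: loose open steel tin, 60 mm across, 40 mm tall, on the table left of the stage, farther out. Origin: underside centre. A bystander
Mind the look-alikes: they are no part of the job. Leave any brown or pink look-alike of the specimen alone.

How it is judged:
By the outcome, as a careful person would: the job done as asked, in the order asked, and still so for the second after the job is handed in, with the robot touching nothing.
It also fails if it takes over 54 s, if anything falls off the work surface, if the arm or the gripper's body presses on something with over 40 N, if the wrist force passes 120 N, or if a joint passes its speed limit or range.

## Working session

There is one attempt and no reset: what is moved stays moved. The work goes in short steps, Python scripts to look and compute and a tool call to move; the robot and the scene stay as the last step left them, time stands still between calls to the robot, and variables do not carry over. Pictures are saved under pics/ and viewed, at most 10 in all, crops included, and the job is handed in when it is done.

Besides the shell and the picture viewer there is one more tool, called after "Emit:" as name(argument=value, ...) on one line, values as JSON. arm_command: Moves the arm, as the interface text tells. Its arguments: {"type":"object","properties":{"plan":{"type":"array"},"newtons":{"type":"number"}},"required":["plan"]}

```bash
mkdir -p pics; cat > h.py <<'E'
import numpy as np, cv2
from scipy.spatial.transform import Rotation as R
from cell import manip, eyes, ticket
def cam(n):
    c=eyes.camera(n); np.save('pics/_'+n+'.npy',c,allow_pickle=True); return c
def load(n): return np.load('pics/_'+n+'.npy',allow_pickle=True).item()
def rot(c):
    o=np.array(c['orientation'],float)
    return o if o.shape==(3,3) else (R.from_euler('xyz',o).as_matrix() if o.size==3 else R.from_quat(o).as_matrix())
def ray(c,u,v):
    K=np.array([[c['fx'],0,c['cx']],[0,c['fy'],c['cy']],[0,0,1.]])
    p=cv2.undistortPoints(np.array([[[u,v]]],float),K,np.array(c['dist'],float))[0,0]
    return rot(c)@np.array([p[0],p[1],1.])
def at_z(c,u,v,z):
    d=ray(c,u,v); e=np.array(c['eye'],float); return e+d*(z-e[2])/d[2]
def at_depth(c,u,v):
    return np.array(c['eye'],float)+ray(c,u,v)*c['z_map'][int(round(v)),int(round(u))]
E
python3 - <<'E'
from h import *
for n in('top','scene'):
    c=cam(n); cv2.imwrite(f'pics/{n}0.png',cv2.resize(c['img'],(800,600),interpolation=cv2.INTER_CUBIC)); print(n,c['eye'],c['orientation'],c['fx'],c['dist'])
print(manip.read_state())
E
```

```text
top [ 451.19484495   -8.58584046 1200.83093151] [-3.0546103  -0.00873026 -1.59805941] 431.9238946376372 [-0.04755395  0.          0.          0.          0.        ]
scene [1274.56200247 -125.28006212  835.93687175] [-2.35988781e+00 -1.78705122e-03  1.41979967e+00] 372.8140989239629 [0.02895809 0.         0.         0.         0.        ]
{'clock': 0.1, 'joints': array([-1.38361714e+00,  3.00402066e-01,  1.52151901e+00, -2.65396751e-05,
        1.32070078e+00, -6.65876187e-02]), 'qd': array([ 0.00080684, -0.00207409, -0.00191488,  0.00087107,  0.00018845,
       -0.00069805]), 'effort': array([ 1.49805805e-03, -5.32646012e+01, -3.53281689e+01,  7.09739607e-02,
        2.35136080e-02, -5.40585040e-05]), 'eef_pos': array([ 138.02341682, -532.11613067,  168.05047573]), 'eef_rot': array([-3.14056402e+00, -4.28313411e-05,  2.53773366e-01]), 'wrist_force': array([0.33563999, 0.08867605, 0.69314764]), 'moment': array([ 0.03623581, -0.02790356, -0.04228166]), 'finger_force': 0.0, 'finger_gap': 93.87223449420297}
```

View pics/top0.png

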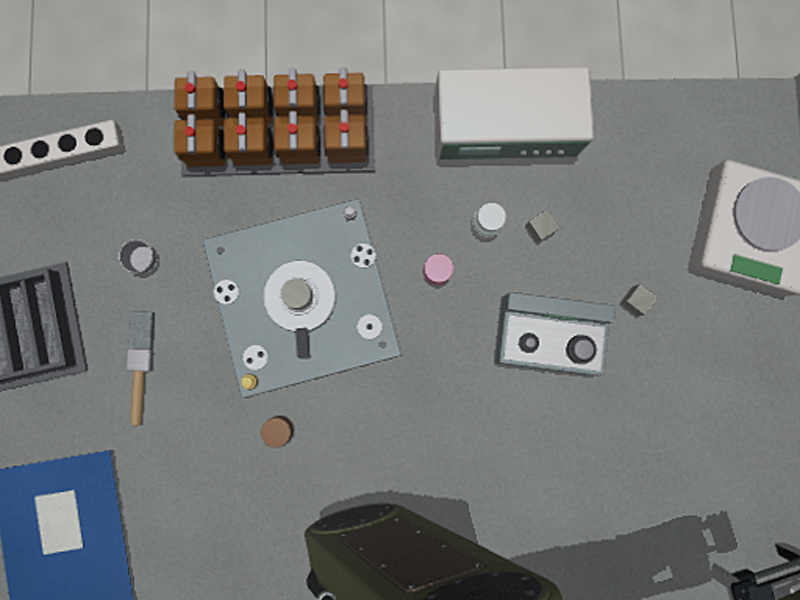

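View pics/scene0.png

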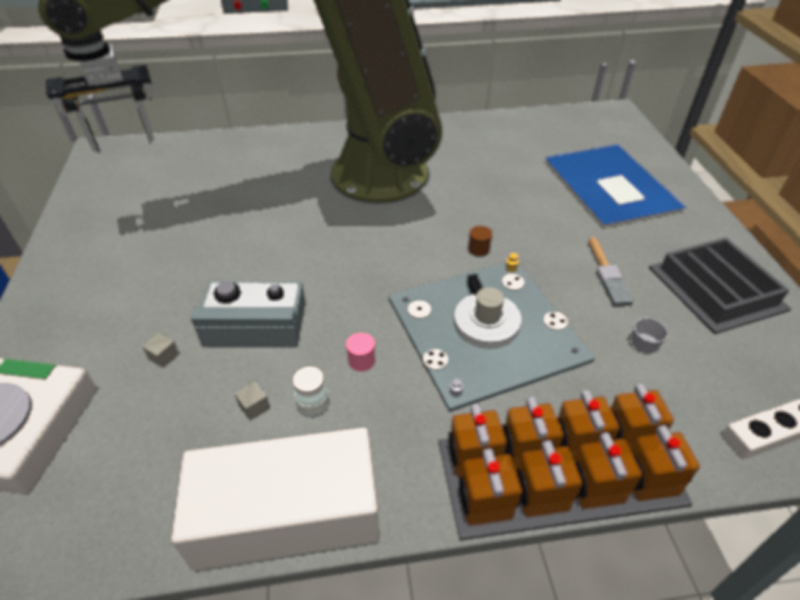

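```bash
python3 - <<'E'
from h import *
a=load('top')['img']; 
x=cv2.resize(a[120:260,125:265],(600,600),interpolation=cv2.INTER_CUBIC); cv2.imwrite('pics/c1.png',x)
b=load('scene')['img']
y=cv2.resize(b[150:265,240:390],(800,613),interpolation=cv2.INTER_CUBIC)[:600]; cv2.imwrite('pics/c2.png',y)
E
```

```text
(no output)
```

View pics/c1.png

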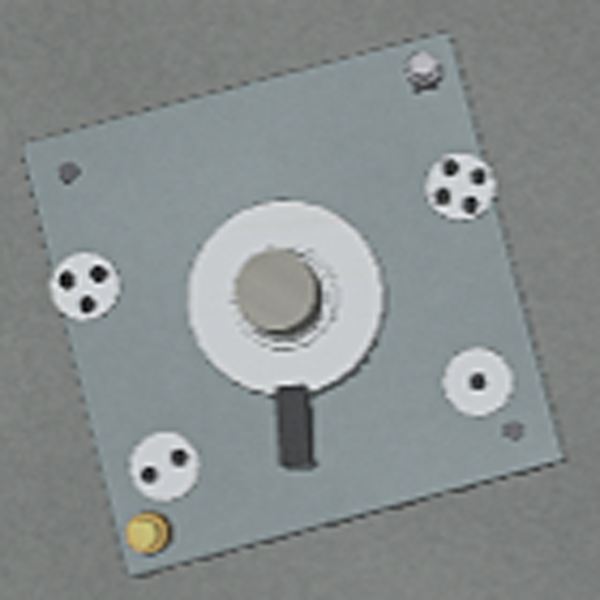

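View pics/c2.png

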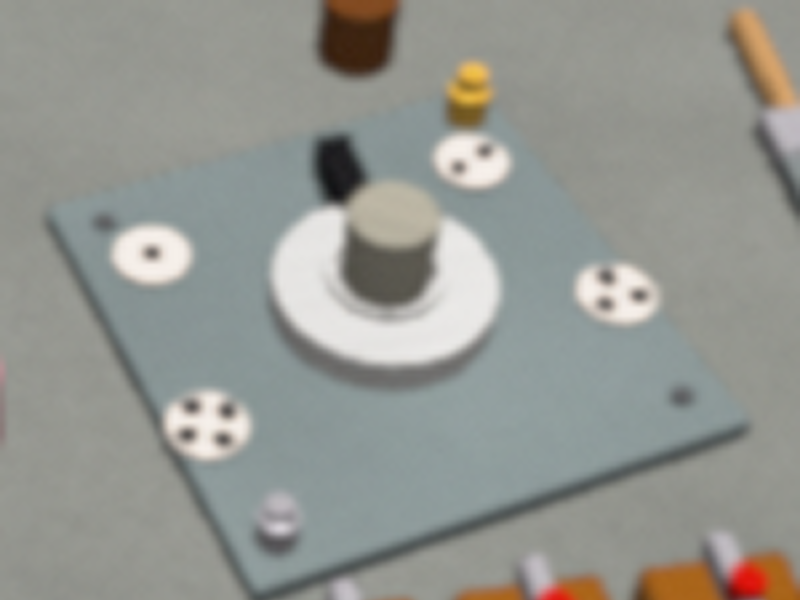

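```bash
cat > m.py <<'E'
from h import *
from scipy.optimize import least_squares
t,s=load('top'),load('scene')
f=lambda p,k,o:((p[0]+.5)/k-.5+o[0],(p[1]+.5)/k-.5+o[1])
c1=lambda p:f(p,600/140,(125,120)); c2=lambda p:f(p,800/150,(240,150)); full=lambda p:f(p,1.5625,(0,0))
def tri(a,b):
    A=[];B=[]
    for c,p in((t,a),(s,b)):
        d=ray(c,*p);d/=np.linalg.norm(d);P=np.eye(3)-np.outer(d,d);A.append(P);B.append(P@np.array(c['eye'],float))
    return np.linalg.solve(sum(A),sum(B))
T={'3':((85,286),(617,293),-1.9),'2':((164,466),(472,159),-.9),'4':((461,186),(207,425),1.9),'1':((478,381),(152,253),.9)}
M=[];N=[];Q=[]
for k,(a,b,q) in T.items():
    m=at_z(t,*c1(a),20);n=at_z(s,*c2(b),20);print(k,m.round(1),n.round(1),tri(c1(a),c2(b)).round(1),at_depth(t,*c1(a)).round(1))
    M.append(m[:2]);N.append(n[:2]);Q.append(q)
Q=np.array(Q)
for X in(np.array(M),np.array(N),(np.array(M)+N)/2):
    g=lambda p:(p[:2]+132*np.c_[np.cos(np.pi+Q+p[2]),np.sin(np.pi+Q+p[2])]-X).ravel()
    r=least_squares(g,[450,150,0.2]);print('stage',r.x.round(3),r.fun.round(1))
cx,cy,th=r.x
for p in((293,388),(297,466),(296,430)):
    P=at_z(t,*c1(p),50);print('tab',P.round(1),np.hypot(P[0]-cx,P[1]-cy).round(1),(np.arctan2(P[1]-cy,P[0]-cx)-np.pi-th+np.pi)%(2*np.pi)-np.pi)
P=at_z(t,*c1((277,291)),90);print('spec',P.round(1),at_depth(t,*c1((277,291))).round(1))
for n,a,b in(('big',(581,349),(227,289)),('small',(529,342),(276,291))):
    print(n,at_z(t,*full(a),78).round(1),at_z(s,*full(b),78).round(1),tri(full(a),full(b)).round(1),at_depth(t,*full(a)).round(1))
for n,a in(('brown',(277,431)),('pink',(438,268)),('weight_a',(249,382)),('brush',(140,330))):print(n,at_depth(t,*full(a)).round(1))
E
python3 m.py
```

```text
3 [575.7 267.7  20. ] [574.4 269.4  20. ] [575.7 268.   21.5] [575.6 267.4  21.2]
2 [459.3 218.1  20. ] [457.5 219.8  20. ] [459.4 218.3  22. ] [459.3 217.8  21.4]
4 [634.  25.  20.] [632.9  26.4  20. ] [633.9  25.5  21.3] [633.3  24.9  24.1]
1 [508.1  17.1  20. ] [505.6  18.6  20. ] [508.1  17.6  22.7] [508.1  17.1  19.9]
stage [5.63416e+02 1.36554e+02 2.36000e-01] [ 0.   0.3  0.2 -0.2  0.1  0.1 -0.3 -0.3]
stage [5.61761e+02 1.38126e+02 2.34000e-01] [-0.2  0.1  0.5 -0.2 -0.7  0.2  0.4 -0.1]
stage [5.62588e+02 1.37340e+02 2.35000e-01] [-0.1  0.2  0.3 -0.2 -0.3  0.1  0.  -0.2]
tab [505.4 131.5  50. ] 57.5 -0.13363657786523309
tab [457.  129.8  50. ] 105.9 -0.164222462763429
tab [479.2 130.1  50. ] 83.7 -0.1482455137394938
spec [562.2 135.3  90. ] [562.  135.1  92.1]
big [ 457.4 -336.5   78. ] [ 458.7 -336.    78. ] [ 457.4 -336.6   76.9] [ 457.4 -335.7   80.9]
small [ 471.5 -249.6   78. ] [ 477.4 -246.5   78. ] [ 471.7 -249.    73. ] [ 471.5 -248.9   81.3]
brown [333.7 176.5  48.8]
pink [ 603.6 -104.3   48.5]
weight_a [417.3 221.8  54. ]
brush [511.7 419.8  19.8]
```

The target, tag3, is at joint −1.9, and the tab starts at about −0.15, so it must turn clockwise. The larger button is the one on the −y side. I'll move above the trailing side of the tab with the fingers shut.

Emit:
arm_command(plan=[[-1, 0.0254, -0.0271, 0, 0], [-1, 0.0254, -0.0271, 0, 0], [-1, 0.0254, -0.0271, 0, 0], [-1, 0.0254, -0.0271, 0, 0], [-1, 0.0254, -0.0271, 0, 0], [-1, 0.0254, -0.0271, 0, 0], [-1, 0.0254, -0.0271, 0, 0], [-1, 0.0254, -0.0271, 0, 0], [-1, 0.0254, -0.0271, 0, 0], [-1, 0.0254, -0.0271, 0, 0], [-1, 0.0254, -0.0271, 0, 0], [-1, 0.0254, -0.0271, 0, 0], [-1, 0.0254, -0.0271, 0, 0], [-1, 0.0254, -0.0271, 0, 0], [-1, 0.0254, -0.0271, 0, 0], [-1, 0.0254, -0.0271, 0, 0], [-1, 0.0254, -0.0271, 0, 0], [-1, 0.0254, -0.0271, 0, 0], [-1, 0.0254, -0.0271, 0, 0]], newtons=20)

```text
clock: 2.48
eef_pos: [476.3, 88.4, 168.3]
eef_rot: [-3.142, 0.0, 0.254]
wrist_force: [0.4, 0.0, 1.5]
finger_gap: 0.8
finger_force: 0.0
```

Emit:
arm_command(plan=[[-1, 0, 0, 0, -0.175], [-1, 0, 0, 0, -0.175], [-1, 0, 0, 0, -0.175], [-1, 0, 0, 0, -0.175], [-1, 0, 0, 0, -0.175], [-1, 0, 0, 0, -0.175], [-1, 0, 0, 0, -0.175], [-1, 0, 0, 0, -0.172], [-1, 0, 0, 0, 0], [-1, 0, 0, 0, 0]])

```text
clock: 3.72
eef_pos: [475.9, 87.2, 168.4]
eef_rot: [-3.141, -0.0, 1.647]
wrist_force: [-0.4, 0.6, -0.2]
finger_gap: 0.4
finger_force: 0.0
```

Emit:
arm_command(plan=[[-1, 0, 0, 0.025, 0], [-1, 0, 0, 0.025, 0], [-1, 0, 0, 0.025, 0], [-1, 0, 0, 0.025, 0], [-1, 0, 0, 0.025, 0], [-1, 0, 0, 0.0135, 0], [-1, 0, 0, 0, 0], [-1, 0, 0, 0, 0]])

```text
clock: 4.72
eef_pos: [476.5, 87.3, 30.9]
eef_rot: [3.14, -0.0, 1.65]
wrist_force: [0.4, -0.4, -0.6]
finger_gap: 0.0
finger_force: 0.0
```

Emit:
arm_command(plan=[[-1, 0.008, 0, 0, 0], [-1, 0.008, 0, 0, 0], [-1, 0.005, 0, 0, 0], [-1, 0.004, 0, 0, 0], [-1, 0, 0, 0, 0], [-1, 0, 0, 0, 0]])

```text
clock: 5.48
eef_pos: [474.0, 112.0, 30.0]
eef_rot: [-3.142, 0.0, 1.651]
wrist_force: [0.1, -0.6, -0.0]
finger_gap: 0.5
finger_force: 0.0
```

Emit:
arm_command(plan=[[-1, 0.0091, -0.0013, 0, 0.1], [-1, 0.0091, -0.0013, 0, 0.1], [-1, 0.0091, -0.0013, 0, 0.1], [-1, 0.0091, -0.0013, 0, 0.1], [-1, 0, 0, 0, 0]])

```text
clock: 6.1
eef_pos: [471.3, 148.7, 30.0]
eef_rot: [-3.142, 0.0, 1.252]
wrist_force: [-0.9, -0.1, 0.2]
finger_gap: 0.7
finger_force: 0.0
```

Emit:
arm_command(plan=[[-1, 0.0091, -0.0013, 0, 0.1], [-1, 0.0091, -0.0013, 0, 0.1], [-1, 0.0091, -0.0013, 0, 0.1], [-1, 0.0091, -0.0013, 0, 0.1], [-1, 0.0091, -0.0013, 0, 0.1], [-1, 0.0091, -0.0013, 0, 0.1], [-1, 0.0091, -0.0013, 0, 0.1], [-1, 0.0091, -0.0013, 0, 0.1]])

```text
clock: 7.1
eef_pos: [507.7, 210.1, 30.0]
eef_rot: [3.142, 0.0, 0.45]
wrist_force: [-0.8, -0.1, -0.0]
finger_gap: 0.6
finger_force: 0.0
```

```bash
python3 - <<'E'
from h import *
s=manip.read_state();p=s['eef_pos'];print(p,s['eef_rot'],s['wrist_force'],np.hypot(*(p[:2]-[562.6,137.3])))
a=cam('scene')['img'][150:265,240:390]; b=cam('top')['img'][120:260,125:265]
x=np.hstack([cv2.resize(a,(450,345),interpolation=cv2.INTER_CUBIC),cv2.resize(b,(345,345),interpolation=cv2.INTER_CUBIC)]); cv2.imwrite('pics/d1.png',x)
E
```

```text
[507.67033583 210.14212858  29.99557514] [3.14156527e+00 1.44657415e-04 4.50022088e-01] [-0.84565429 -0.1177093  -0.03528527] 91.23181299192605
```

View pics/d1.png

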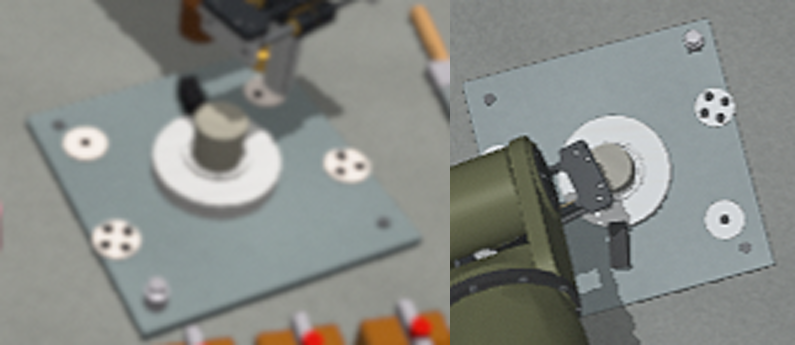

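The tab has not moved, although the fingertips should have swept through it. Before going on I'll measure where the fingers really are.

```bash
python3 - <<'E'
from h import *
s=load('scene'); s['img']
K=np.array([[s['fx'],0,s['cx']],[0,s['fy'],s['cy']],[0,0,1.]])
def proj(c,P):
    K=np.array([[c['fx'],0,c['cx']],[0,c['fy'],c['cy']],[0,0,1.]]);Rt=rot(c).T
    q,_=cv2.projectPoints(np.array([P],float),cv2.Rodrigues(Rt)[0],-Rt@np.array(c['eye'],float),K,np.array(c['dist'],float));return q[0,0]
print('TCP proj',[proj(s,(507.7,210.1,z)).round(1) for z in(30,50,80,120)], 'tab',proj(s,(480,131,50)).round(1))
w=cam('wrist'); print(w['eye'],w['orientation'])
for v in range(160,190,3): print(v,[tuple(at_depth(s,u,v).round(0).astype(int)) for u in(326,330,334,338)])
a=cv2.resize(s['img'][140:200,290:360],(700,600),interpolation=cv2.INTER_CUBIC)
b=cv2.resize(w['img'],(400,300)); a=cv2.resize(a,(400,343)); b=cv2.copyMakeBorder(b,0,43,0,0,0)
cv2.imwrite('pics/d2.png',np.hstack([a,b]))
print(manip.read_state()['finger_gap'])
E
```

```text
TCP proj [array([330. , 188.5]), array([330.9, 183.9]), array([332.3, 176.6]), array([334.2, 166.5])] tab [303.2 180.3]
[583.40942751 245.51951376 245.31630735] [ 2.85177187e+00 -2.18441981e-04 -1.11966370e+00]
160 [(np.int64(572), np.int64(156), np.int64(206)), (np.int64(504), np.int64(195), np.int64(143)), (np.int64(550), np.int64(188), np.int64(183)), (np.int64(543), np.int64(202), np.int64(176))]
163 [(np.int64(571), np.int64(158), np.int64(194)), (np.int64(557), np.int64(175), np.int64(180)), (np.int64(521), np.int64(202), np.int64(145)), (np.int64(515), np.int64(216), np.int64(139))]
166 [(np.int64(420), np.int64(221), np.int64(44)), (np.int64(512), np.int64(195), np.int64(127)), (np.int64(522), np.int64(203), np.int64(136)), (np.int64(512), np.int64(219), np.int64(124))]
169 [(np.int64(427), np.int64(219), np.int64(37)), (np.int64(511), np.int64(197), np.int64(115)), (np.int64(521), np.int64(205), np.int64(122)), (np.int64(512), np.int64(221), np.int64(113))]
172 [(np.int64(428), np.int64(221), np.int64(25)), (np.int64(512), np.int64(199), np.int64(104)), (np.int64(519), np.in
[... 334 characters left out ...]
64(199), np.int64(85)), (np.int64(515), np.int64(213), np.int64(81)), (np.int64(451), np.int64(255), np.int64(15))]
181 [(np.int64(465), np.int64(211), np.int64(21)), (np.int64(466), np.int64(224), np.int64(20)), (np.int64(517), np.int64(214), np.int64(70)), (np.int64(464), np.int64(251), np.int64(15))]
184 [(np.int64(479), np.int64(207), np.int64(22)), (np.int64(478), np.int64(220), np.int64(20)), (np.int64(474), np.int64(235), np.int64(13)), (np.int64(480), np.int64(246), np.int64(18))]
187 [(np.int64(485), np.int64(206), np.int64(16)), (np.int64(484), np.int64(219), np.int64(12)), (np.int64(489), np.int64(230), np.int64(16)), (np.int64(489), np.int64(244), np.int64(14))]
0.296906173042247
```

View pics/d2.png

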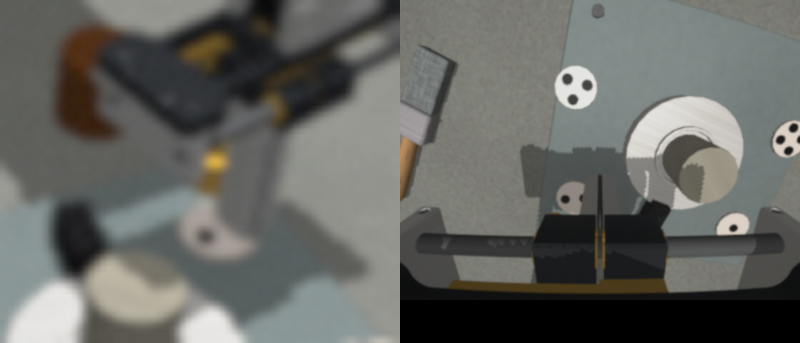

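```bash
python3 - <<'E'
from h import *
for n in('scene','wrist'):
    c=load(n); K=np.array([[c['fx'],0,c['cx']],[0,c['fy'],c['cy']],[0,0,1.]])
    u,v=np.meshgrid(np.arange(512),np.arange(384)); p=cv2.undistortPoints(np.c_[u.ravel(),v.ravel()].astype(float)[:,None],K,np.array(c['dist'],float))[:,0]
    z=c['z_map'].ravel(); P=np.array(c['eye'],float)+((np.c_[p,np.ones(len(p))]*z[:,None])@rot(c).T)
    d=P[:,:2]-[507.7,210.1]; x=d@[np.cos(.45),np.sin(.45)]; y=d@[np.sin(.45),-np.cos(.45)]
    for lo in range(24,140,6):
        k=(z>0)&(abs(x)<60)&(abs(y)<110)&(P[:,2]>lo)&(P[:,2]<=lo+6)&(np.hypot(P[:,0]-562.6,P[:,1]-137.3)>60)&(np.hypot(P[:,0]-417,P[:,1]-222)>25)&(np.hypot(P[:,0]-480,P[:,1]-131)>35)
        if k.any(): print(n,lo,k.sum(),'x',x[k].min().round(),x[k].max().round(),'y',y[k].min().round(),y[k].max().round())
E
```

```text
scene 24 1 x -18.0 -18.0 y -34.0 -34.0
scene 36 9 x -43.0 47.0 y 28.0 108.0
scene 66 4 x 8.0 10.0 y -4.0 4.0
scene 72 7 x 5.0 11.0 y -11.0 13.0
scene 78 17 x -7.0 12.0 y -9.0 15.0
scene 84 16 x -1.0 11.0 y -9.0 14.0
scene 90 18 x -8.0 11.0 y -12.0 15.0
scene 96 15 x -9.0 10.0 y -11.0 15.0
scene 102 14 x -4.0 11.0 y -8.0 15.0
scene 108 18 x -3.0 11.0 y -12.0 16.0
scene 114 15 x -5.0 11.0 y -6.0 16.0
scene 120 19 x -9.0 11.0 y -10.0 15.0
scene 126 19 x -6.0 10.0 y -11.0 15.0
scene 132 12 x -6.0 12.0 y -10.0 14.0
scene 138 11 x -10.0 11.0 y -2.0 15.0
wrist 24 95 x 1.0 60.0 y 27.0 46.0
wrist 30 105 x -0.0 60.0 y 27.0 46.0
wrist 36 385 x -46.0 60.0 y 27.0 110.0
wrist 66 58 x 8.0 10.0 y -6.0 10.0
wrist 72 123 x 7.0 10.0 y -11.0 13.0
wrist 78 143 x 7.0 10.0 y -11.0 13.0
wrist 84 152 x 7.0 10.0 y -11.0 13.0
wrist 90 175 x 7.0 10.0 y -11.0 14.0
wrist 96 185 x 7.0 10.0 y -11.0 13.0
wrist 102 224 x 7.0 10.0 y -11.0 13.0
wrist 108 251 x 7.0 10.0 y -11.0 13.0
wrist 114 262 x 7.0 10.0 y -11.0 14.0
wrist 120 308 x 7.0 10.0 y -12.0 14.0
wrist 126 308 x 8.0 11.0 y -11.0 14.0
wrist 132 201 x -5.0 11.0 y -8.0 13.0
wrist 138 20 x 9.0 10.0 y -1.0 3.0
```

```bash
python3 - <<'E'
from h import *
for n in('scene','wrist'):
    c=load(n); K=np.array([[c['fx'],0,c['cx']],[0,c['fy'],c['cy']],[0,0,1.]])
    u,v=np.meshgrid(np.arange(512),np.arange(384)); p=cv2.undistortPoints(np.c_[u.ravel(),v.ravel()].astype(float)[:,None],K,np.array(c['dist'],float))[:,0]
    z=c['z_map'].ravel(); P=np.array(c['eye'],float)+((np.c_[p,np.ones(len(p))]*z[:,None])@rot(c).T)
    d=P[:,:2]-[507.7,210.1]; x=d@[np.cos(.45),np.sin(.45)]; y=d@[np.sin(.45),-np.cos(.45)]
    k=(z>0)&(abs(x)<14)&(abs(y)<18)&(P[:,2]>40); print(n,'tip',np.sort(P[k,2])[:12].round(1))
    for a,b in((-110,-70),(-70,-40),(-40,-18),(18,40),(40,70),(70,110)):
        k=(z>0)&(abs(x)<60)&(y>a)&(y<b)&(P[:,2]>97); print(a,b,np.sort(P[k,2])[[0,3,10]].round(1) if k.sum()>10 else None, (x[k].min().round(),x[k].max().round()) if k.any() else '')
    k=(z>0)&(np.hypot(P[:,0]-562,P[:,1]-136)<22)&(P[:,2]>80)&(P[:,2]<97); print('spec',np.median(P[k,2]) if k.any() else None)
E
```

```text
scene tip [67.6 70.5 71.3 71.8 72.2 73.3 74.9 76.1 76.7 77.2 77.5 78.1]
-110 -70 [164.  165.7 168.9] (np.float64(-0.0), np.float64(37.0))
-70 -40 [175.4 176.5 179.7] (np.float64(-60.0), np.float64(48.0))
-40 -18 [170.2 176.2 181. ] (np.float64(-60.0), np.float64(48.0))
18 40 [161.3 164.8 169.4] (np.float64(-60.0), np.float64(37.0))
40 70 [176.5 178.3 179.7] (np.float64(-60.0), np.float64(36.0))
70 110 [163.1 164.5 165.9] (np.float64(-34.0), np.float64(36.0))
spec 89.1825976739973
wrist tip [66.3 66.6 67.  67.  67.1 67.2 67.3 67.3 67.5 67.7 67.8 67.8]
-110 -70 [163.3 163.4 163.7] (np.float64(-11.0), np.float64(35.0))
-70 -40 [166.4 172.1 175.1] (np.float64(4.0), np.float64(34.0))
-40 -18 [168.1 168.4 168.9] (np.float64(15.0), np.float64(34.0))
18 40 [168.1 168.4 168.9] (np.float64(17.0), np.float64(35.0))
40 70 [174.7 174.9 175.1] (np.float64(21.0), np.float64(33.0))
70 110 [163.2 163.5 163.6] (np.float64(-17.0), np.float64(35.0))
spec 89.24730056416954
```

The reported TCP height reads about 36.5 mm low: both the fingertips and the body stand that much higher than stated, so the fingers passed over the tab without touching it. I'll retrace the arc and come in lower.

Emit:
arm_command(plan=[[-1, -0.0089, 0.0022, 0, -0.1], [-1, -0.0089, 0.0022, 0, -0.1], [-1, -0.0089, 0.0022, 0, -0.1], [-1, -0.0089, 0.0022, 0, -0.1], [-1, -0.0089, 0.0022, 0, -0.1], [-1, -0.0089, 0.0022, 0, -0.1], [-1, -0.0089, 0.0022, 0, -0.1], [-1, -0.0089, 0.0022, 0, -0.1], [-1, -0.0089, 0.0022, 0, -0.1], [-1, -0.0089, 0.0022, 0, -0.1], [-1, -0.0089, 0.0022, 0, -0.1], [-1, -0.0089, 0.0022, 0, -0.1], [-1, -0.0125, 0, 0, 0], [-1, -0.0125, 0, 0, 0], [-1, 0, 0, 0, 0], [-1, 0, 0, 0, 0]])

```text
clock: 9.25
eef_pos: [476.1, 87.5, 30.1]
eef_rot: [3.142, -0.0, 1.65]
wrist_force: [-0.7, 0.3, -0.3]
finger_gap: 0.5
finger_force: 0.0
```

Emit:
arm_command(plan=[[-1, 0, 0, 0.01, 0], [-1, 0, 0, 0.01, 0], [-1, 0, 0, 0.008, 0], [-1, 0, 0, 0.006, 0], [-1, 0, 0, 0, 0]])

```text
clock: 9.88
eef_pos: [475.8, 87.5, -4.4]
eef_rot: [-3.141, 0.0, 1.651]
wrist_force: [0.9, -1.7, 0.3]
finger_gap: 0.5
finger_force: 0.0
```

Emit:
arm_command(plan=[[-1, 0.008, 0, 0, 0], [-1, 0.008, 0, 0, 0], [-1, 0.005, 0, 0, 0], [-1, 0.004, 0, 0, 0], [-1, 0.0091, -0.0013, 0, 0.1]])

```text
clock: 10.5
eef_pos: [472.1, 121.2, -3.9]
eef_rot: [3.142, 0.001, 1.549]
wrist_force: [0.8, -4.5, -0.3]
finger_gap: 0.4
finger_force: 2.1
```

```bash
python3 - <<'E'
from h import *
s=manip.read_state();print(s['eef_pos'],s['wrist_force'])
cam('wrist')
c=load('wrist'); K=np.array([[c['fx'],0,c['cx']],[0,c['fy'],c['cy']],[0,0,1.]])
u,v=np.meshgrid(np.arange(512),np.arange(384)); p=cv2.undistortPoints(np.c_[u.ravel(),v.ravel()].astype(float)[:,None],K,np.array(c['dist'],float))[:,0]
z=c['z_map'].ravel(); P=np.array(c['eye'],float)+((np.c_[p,np.ones(len(p))]*z[:,None])@rot(c).T)
k=(z>0)&(P[:,2]>44)&(P[:,2]<58)&(c['img'].reshape(-1,3).max(1)<70)&(np.hypot(P[:,0]-562.6,P[:,1]-137.3)>60)&(np.hypot(P[:,0]-562.6,P[:,1]-137.3)<112)
print(k.sum(),P[k].min(0),P[k].max(0),P[k].mean(0))
E
```

```text
[472.08001555 121.15938955  -3.88127482] [ 0.82637642 -4.47336986 -0.27655039]
2409 [454.79048338 127.18616796  44.01017158] [503.55565661 150.30254098  57.98235289] [478.43178217 139.99703301  49.1105617 ]
```

Contact now, with about 4.5 N of push, and the tab is moving. I'll continue the arc.

Emit:
arm_command(plan=[[-1, 0.0091, -0.0013, 0, 0.1], [-1, 0.0091, -0.0013, 0, 0.1], [-1, 0.0091, -0.0013, 0, 0.1], [-1, 0.0091, -0.0013, 0, 0.1], [-1, 0.0091, -0.0013, 0, 0.1], [-1, 0.0091, -0.0013, 0, 0.1], [-1, 0.0091, -0.0013, 0, 0.1]])

```text
clock: 11.42
eef_pos: [483.1, 183.3, -3.9]
eef_rot: [-3.141, 0.001, 0.849]
wrist_force: [-1.4, -3.8, 2.6]
finger_gap: 0.8
finger_force: 2.1
```

Emit:
arm_command(plan=[[-1, 0.0091, -0.0013, 0, 0.1], [-1, 0.0091, -0.0013, 0, 0.1], [-1, 0.0091, -0.0013, 0, 0.1], [-1, 0.0091, -0.0013, 0, 0.1], [-1, 0.0091, -0.0013, 0, 0.1], [-1, 0.0091, -0.0013, 0, 0.1], [-1, 0.0091, -0.0013, 0, 0.1]])

```text
clock: 12.3
eef_pos: [531.4, 223.4, -4.2]
eef_rot: [3.141, 0.002, 0.149]
wrist_force: [-4.5, -2.9, 1.3]
finger_gap: 0.7
finger_force: 2.0
```

```bash
python3 - <<'E'
from h import *
s=manip.read_state();p=s['eef_pos'];d=p[:2]-[562.6,137.3];print(p,s['eef_rot'],s['wrist_force'],np.hypot(*d))
a=cam('scene')['img'][150:265,240:390]; b=cam('wrist')['img']
x=np.hstack([cv2.resize(a,(350,268),interpolation=cv2.INTER_CUBIC),cv2.resize(b,(357,268),interpolation=cv2.INTER_AREA)]); cv2.imwrite('pics/d3.png',x)
E
```

```text
[531.36413884 223.41751262  -4.19960201] [3.14105113e+00 1.81838735e-03 1.49063764e-01] [-4.54717329 -2.89233543  1.26449849] 91.6073414207033
```

View pics/d3.png

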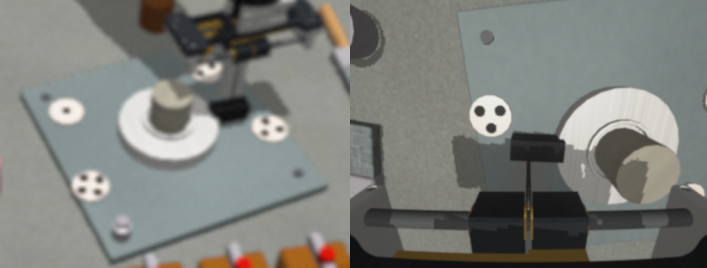

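```bash
cat > w.py <<'E'
from h import *
import sys
def measure(n):
    c=load(n); K=np.array([[c['fx'],0,c['cx']],[0,c['fy'],c['cy']],[0,0,1.]])
    u,v=np.meshgrid(np.arange(512),np.arange(384)); p=cv2.undistortPoints(np.c_[u.ravel(),v.ravel()].astype(float)[:,None],K,np.array(c['dist'],float))[:,0]
    z=c['z_map'].ravel(); D=np.c_[p,np.ones(len(p))]@rot(c).T; E=np.array(c['eye'],float); P=E+D*z[:,None]
    im=c['img'].reshape(-1,3).astype(int); r=lambda Q,x,y:np.hypot(Q[:,0]-x,Q[:,1]-y)
    at=lambda h:E+D*((h-E[2])/D[:,2])[:,None]
    G=at(20); k=(r(G,575.3,268.3)<32)&(im.min(1)>130)&(abs(P[:,2]-20)<8)
    m=k.reshape(384,512).astype(np.uint8); cs,_=cv2.findContours(m,cv2.RETR_EXTERNAL,cv2.CHAIN_APPROX_NONE); q=max(cs,key=cv2.contourArea)[:,0]
    ctr,rad=cv2.minEnclosingCircle(np.float32(G.reshape(384,512,3)[q[:,1],q[:,0],:2])); 
    # disc: flat points at z 40, between rim and edge
    H=at(50); k=(r(H,562.6,137.3)<115)&(r(H,562.6,137.3)>66)&(im.max(1)<75)&(abs(P[:,2]-50)<4)
    box=cv2.minAreaRect(np.float32(H[k,:2])); 
    J=at(40); k=(r(J,562.6,137.3)<75)&(im.min(1)>110)&(abs(P[:,2]-40)<4); cd,rd=cv2.minEnclosingCircle(np.float32(J[k,:2]))
    print(n,'tag3',np.round(ctr,1),round(rad,1),'tab box',np.round(box[0],1),np.round(box[1],1),round(box[2],1),'disc',np.round(cd,1),round(rd,1))
    for nm,C in(('C',np.array([562.6,137.3])),('disc',np.array(cd))):
        a=lambda x:np.degrees(np.arctan2(*(np.array(x)-C)[::-1])); print('  ',nm,'tag ang',a(ctr).round(2),'tab ang',a(box[0]).round(2))
if __name__=='__main__':
    for n in sys.argv[1:]: measure(n)
E
python3 w.py wrist scene
```

```text
wrist tag3 [575.4 268.3] 31.9 tab box [551.5 222. ] [25.4 40.1] 5.6 disc [561.3 137.7] 61.5
   C tag ang 84.42 tab ang 97.49
   disc tag ang 83.83 tab ang 96.64
scene tag3 [577.1 267.6] 30.4 tab box [554.  222.4] [25.8 39.4] 6.3 disc [565.  136.9] 63.3
   C tag ang 83.64 tab ang 95.78
   disc tag ang 84.71 tab ang 97.36
```

Emit:
arm_command(plan=[[-1, 0.0086, -0.0013, 0, 0.095], [-1, 0.0055, -0.0008, 0, 0.06], [-1, 0.0032, -0.0005, 0, 0.035], [-1, 0, 0, 0, 0]])

```text
clock: 12.9
eef_pos: [548.6, 227.8, -4.2]
eef_rot: [3.142, 0.0, -0.037]
wrist_force: [-1.3, 0.1, -1.3]
finger_gap: 0.8
finger_force: 0.6
```

Emit:
arm_command(plan=[[-1, -0.01, 0, 0, 0], [-1, -0.015, 0, 0, 0], [-1, 0, 0, -0.03, 0], [-1, 0, 0, -0.04, 0], [-1, 0, 0, -0.04, 0], [-1, -0.02, 0, -0.04, 0], [-1, -0.02, 0, 0, 0], [-1, -0.02, 0, 0, 0], [-1, 0, 0, 0, 0]])

```text
clock: 14.02
eef_pos: [462.9, 231.4, 146.5]
eef_rot: [-3.141, -0.001, -0.037]
wrist_force: [-0.6, -1.2, 0.7]
finger_gap: 0.5
finger_force: 0.0
```

```bash
python3 - <<'E'
from h import *
cam('wrist');cam('scene'); b=load('wrist')['img']; cv2.imwrite('pics/d4.png',cv2.resize(b,(768,576),interpolation=cv2.INTER_CUBIC))
import w; w.measure('wrist'); w.measure('scene')
E
```

```text
wrist tag3 [575.3 268.3] 32.0 tab box [567.6 221.3] [38.  19.4] 84.9 disc [560.7 137.1] 61.8
   C tag ang 84.46 tab ang 86.59
   disc tag ang 83.64 tab ang 85.29
scene tag3 [575.  267.7] 31.7 tab box [573.  220.7] [37.2 16. ] 81.5 disc [565.5 136.4] 63.5
   C tag ang 84.59 tab ang 82.9
   disc tag ang 85.87 tab ang 84.92
```

View pics/d4.png

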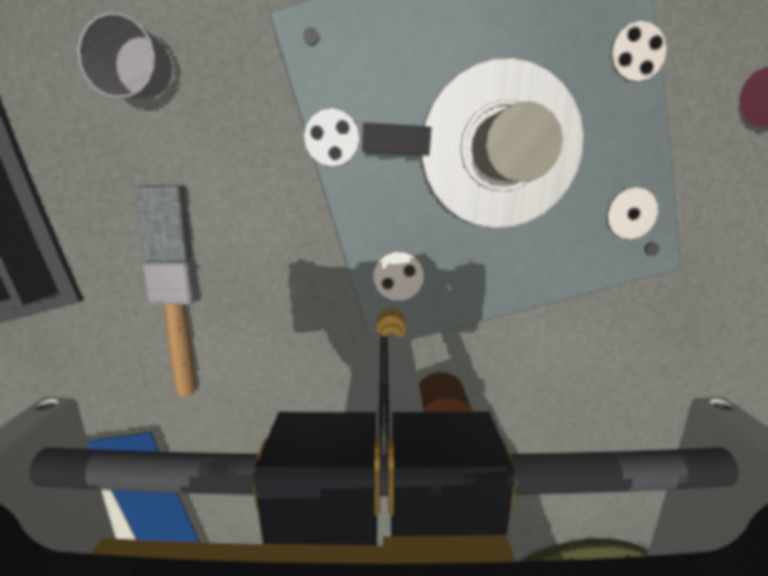

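```bash
cat > w2.py <<'E'
from h import *
from scipy.optimize import least_squares
def fit(n):
    c=load(n); img=c['img']; lo=img.min(2); out=[]
    C0=np.array([562.6,137.3]); th=.235; qs=[]; X=[]
    K=np.array([[c['fx'],0,c['cx']],[0,c['fy'],c['cy']],[0,0,1.]]);Rt=rot(c).T
    pr=lambda P:cv2.projectPoints(np.float64([P]),cv2.Rodrigues(Rt)[0],-Rt@np.array(c['eye'],float),K,np.array(c['dist'],float))[0][0,0]
    for q in(-1.9,-.9,.9,1.9):
        a=np.pi+q+th; P=[*(C0+132*np.array([np.cos(a),np.sin(a)])),20.]; u,v=pr(P)
        if not(20<u<490 and 20<v<360): continue
        g=np.array([at_z(c,*uv,20)[:2] for uv in[(u-1,v),(u+1,v)]]); R_=22/(np.hypot(*(g[1]-g[0]))/2); h=int(R_*1.5)
        y0,x0=int(v)-h,int(u)-h; w=lo[max(y0,0):y0+2*h,max(x0,0):x0+2*h]; y0,x0=max(y0,0),max(x0,0)
        t,m=cv2.threshold(w,0,255,cv2.THRESH_BINARY+cv2.THRESH_OTSU) if q!=-.9 else (180,(w>180).astype(np.uint8)*255)
        m=(w>195).astype(np.uint8)*255
        cs=cv2.findContours(m,cv2.RETR_EXTERNAL,cv2.CHAIN_APPROX_NONE)[0]
        if not cs: continue
        k=max(cs,key=cv2.contourArea)
        if len(k)<8: continue
        (ex,ey),ax,_=cv2.fitEllipse(k); W=at_z(c,ex+x0,ey+y0,20)[:2]; print(n,q,'tag',W.round(1),'ell',np.round(ax,1),'exp R',round(R_,1),'full',((ex+x0)*1.5,(ey+y0)*1.5))
        if abs(np.mean(ax)/2-R_)<.15*R_ and max(ax)/min(ax)<1.3: qs.append(q);X.append(W)
    qs,X=np.array(qs),np.array(X)
    r=least_squares(lambda p:(p[:2]+132*np.c_[np.cos(np.pi+qs+p[2]),np.sin(np.pi+qs+p[2])]-X).ravel(),[*C0,th])
    print('stage',r.x.round(3),r.fun.round(1),'target ang',np.degrees(np.pi-1.9+r.x[2]).round(2)); C=r.x[:2]
    # tab: dark blob near target
    u,v=pr([*(C+85*np.array([np.cos(1.48),np.sin(1.48)])),50.]); h=45 if n=='wrist' else 22
    y0,x0=int(v)-h,int(u)-h; m=(img[y0:y0+2*h,x0:x0+2*h].max(2)<75).astype(np.uint8)
    k=max(cv2.findContours(m,cv2.RETR_EXTERNAL,cv2.CHAIN_APPROX_NONE)[0],key=cv2.contourArea)[:,0]
    W=np.array([at_z(c,a+x0,b+y0,50)[:2] for a,b in k]); box=cv2.minAreaRect(np.float32(W)); bc=np.array(box[0]); d=bc-C
    pts=cv2.boxPoints(box); e=max(pts[1]-pts[0],pts[2]-pts[1],key=lambda x:np.hypot(*x)); e=e*np.sign(e@d)
    print('tab box',bc.round(1),np.round(box[1],1),'ang by centre',np.degrees(np.arctan2(d[1],d[0])).round(2),'by edge',np.degrees(np.arctan2(e[1],e[0])).round(2),'r',np.hypot(*d).round(1))
if __name__=='__main__':
    import sys
    for n in sys.argv[1:]: fit(n)
E
python3 w2.py wrist scene
```

```text
wrist -1.9 tag [573.5 267.7] ell [34.3 36.5] exp R 18.5 full (330.85791778564453, 136.47172451019287)
wrist -0.9 tag [472.9 220.2] ell [ 6.5 19.8] exp R 17.0 full (394.75667095184326, 258.47563219070435)
wrist 0.9 tag [505.5  17.7] ell [27.6 32.5] exp R 16.6 full (632.321159362793, 212.5865535736084)
wrist 1.9 tag [631.1  26.4] ell [28.6 32.8] exp R 18.0 full (637.9938325881958, 50.583008766174316)
stage [5.60978e+02 1.37211e+02 2.35000e-01] [-0.1  0.9 -0.3 -0.2  0.4 -0.8] target ang 84.6
tab box [567.2 217.4] [45.8 19.5] ang by centre 85.54 by edge 84.68 r 80.5
scene -1.9 tag [575.3 269.8] ell [ 8.8 12.4] exp R 7.4 full (533.2670016288757, 307.0712642669678)
scene -0.9 tag [474.2 219.9] ell [1.9 5.2] exp R 6.9 full (494.37417554855347, 274.561017036438)
scene 0.9 tag [506.7  18.3] ell [ 9.3 13.7] exp R 7.3 full (402.1150817871094, 295.9646100997925)
scene 1.9 tag [633.5  26.3] ell [10.1 13. ] exp R 7.9 full (417.64254426956177, 344.1623783111572)Traceback (most recent call last):
  File "w2.py", line 33, in <module>
    for n in sys.argv[1:]: fit(n)
                           ~~~^^^
[... 210 characters left out ...]

        fun_wrapped,
    ...<6 lines>...
        workers=workers
    )
    self._update_fun()
    ~~~~~~~~~~~~~~~~^^
    self.f = self.fun_wrapped(xp_copy(self.x))
             ~~~~~~~~~~~~~~~~^^^^^^^^^^^^^^^^^
    return np.atleast_1d(self.fun(x))
                         ~~~~~~~~^^^
    return self.f(x, *self.args, **self.kwargs)
           ~~~~~~^^^^^^^^^^^^^^^^^^^^^^^^^^^^^^
  File "w2.py", line 22, in <lambda>
    r=least_squares(lambda p:(p[:2]+132*np.c_[np.cos(np.pi+qs+p[2]),np.sin(np.pi+qs+p[2])]-X).ravel(),[*C0,th])
                              ~~~~~~~~~~~~~~~~~~~~~~~~~~~~~~~~~~~~~~~~~~~~~~~~~~~~~~~~~~~~^~
ValueError: operands could not be broadcast together with shapes (0,2) (0,)
```

Emit:
arm_command(plan=[[-1, 0.0011, 0.0405, 0, 0], [-1, 0.0011, 0.0405, 0, 0], [-1, 0.0011, 0.0405, 0, 0], [-1, 0.0011, 0.0405, 0, 0], [-1, 0.0011, 0.0405, 0, 0], [-1, 0.0011, 0.0405, 0, 0], [-1, 0.0011, 0.0405, 0, 0], [-1, 0.0011, 0.0405, 0, 0], [-1, 0.0011, 0.0405, 0, 0], [-1, 0.0011, 0.0405, 0, 0], [-1, 0.0011, 0.0405, 0, 0], [-1, 0.0011, 0.0405, 0, 0], [-1, 0.0011, 0.0405, 0, 0], [-1, 0.0011, 0.0405, 0, 0], [-1, 0, 0, 0, 0], [-1, 0, 0, 0, 0]])

```text
clock: 16.12
eef_pos: [457.0, -335.8, 145.6]
eef_rot: [-3.141, 0.0, -0.039]
wrist_force: [1.0, -0.3, 0.3]
finger_gap: 0.7
finger_force: 0.0
```

```bash
python3 - <<'E'
from h import *
cam('top');cam('wrist');print(manip.read_state()['eef_pos'])
a=cv2.resize(load('top')['img'][120:260,125:265],(500,500),interpolation=cv2.INTER_CUBIC)
b=cv2.resize(load('wrist')['img'],(300,225)); cv2.imwrite('pics/d5.png',np.hstack([a,cv2.copyMakeBorder(b,0,275,0,0,0)]))
import w2; w2.fit('top')
E
```

```text
[ 457.1890571  -335.24962501  146.047372  ]
top -1.9 tag [575.8 268. ] ell [14.1 14.4] exp R 8.0 full (216.4662208557129, 279.47665643692017)
top -0.9 tag [459.5 217.9] ell [14.1 14.8] exp R 8.1 full (244.41103506088257, 342.3988437652588)
top 0.9 tag [507.7  17.8] ell [14.3 14.5] exp R 8.0 full (353.86551332473755, 313.00316762924194)
top 1.9 tag [633.2  25.2] ell [13.2 13.6] exp R 8.0 full (348.1725540161133, 244.9494194984436)
stage [5.63411e+02 1.36855e+02 2.35000e-01] [ 0.   0.2 -0.   0.4  0.  -0.6] target ang 84.62
tab box [569.2 216.8] [49.2 20.5] ang by centre 85.85 by edge 83.7 r 80.2
```

View pics/d5.png

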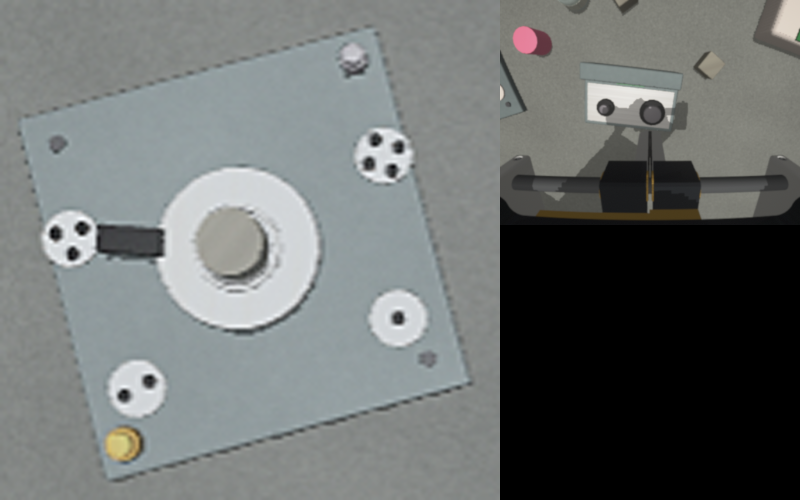

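```bash
python3 - <<'E'
from h import *
from scipy.optimize import minimize
def run(n,C,th,h):
    c=load(n); K=np.array([[c['fx'],0,c['cx']],[0,c['fy'],c['cy']],[0,0,1.]]);Rt=rot(c).T;rv=cv2.Rodrigues(Rt)[0];tv=-Rt@np.array(c['eye'],float)
    pj=lambda P:cv2.projectPoints(np.float64(P),rv,tv,K,np.array(c['dist'],float))[0][:,0]
    a0=np.radians(84.6); u,v=pj([[C[0]+90*np.cos(a0),C[1]+90*np.sin(a0),45.]])[0].astype(int); S=8
    y0,x0=v-h,u-h; g=c['img'][y0:y0+2*h,x0:x0+2*h].max(2).astype(float)
    def cost(p,full=False):
        a=p[0];e=np.array([np.cos(a),np.sin(a)]);f=np.array([-e[1],e[0]]);o=np.array(C)
        P=[[*(o+r*e+s*10*f),z] for r,zs in((64,(40,50)),(106,(26,50))) for z in zs for s in(-1,1)]
        q=(pj(P)-[x0,y0]+.5)*S-.5; m=np.zeros((2*h*S,2*h*S),np.uint8)
        cv2.fillConvexPoly(m,cv2.convexHull(np.round(q*16).astype(np.int32)),255,shift=4)
        m=cv2.GaussianBlur(cv2.resize(m,(2*h,2*h),interpolation=cv2.INTER_AREA).astype(float)/255,(3,3),.5)
        return np.corrcoef(m.ravel(),np.minimum(g,150).ravel())[0,1]
    A=np.radians(np.arange(80,90,.1)); s=[cost([a]) for a in A]; i=int(np.argmin(s)); pf=np.polyfit(A[max(i-12,0):i+13],s[max(i-12,0):i+13],2)
    print(n,'best',np.degrees(A[i]).round(2),'parab',np.degrees(-pf[1]/2/pf[0]).round(2),round(s[i],4))
run('top',(563.41,136.86),.235,16); run('top',(563.41,136.86),.235,14)
run('scene',(561.76,138.13),.234,14); run('scene',(561.76,138.13),.234,12)
E
```

```text
top best 85.3 parab 85.36 -0.7815
top best 85.3 parab 85.36 -0.7798
scene best 82.9 parab 82.73 -0.8742
scene best 82.9 parab 82.72 -0.8616
```

The tab is within about 1° of the target direction of 84.6°. The wrist view shows the fingers lined up with the larger button. Next I'll lower them onto it.

Emit:
arm_command(plan=[[-1, 0, 0.001, 0.025, 0], [-1, 0, 0, 0.025, 0], [-1, 0, 0, 0.025, 0], [-1, 0, 0, 0.015, 0], [-1, 0, 0, 0.008, 0], [-1, 0, 0, 0, 0], [-1, 0, 0, 0, 0]])

```text
clock: 17.1
eef_pos: [457.3, -337.2, 48.9]
eef_rot: [3.141, -0.001, -0.039]
wrist_force: [0.7, 1.0, 0.3]
finger_gap: 0.6
finger_force: 0.0
```

```bash
python3 - <<'E'
from h import *
s=manip.read_state();p=s['eef_pos'];print(p,s['wrist_force'])
c=cam('wrist'); K=np.array([[c['fx'],0,c['cx']],[0,c['fy'],c['cy']],[0,0,1.]])
u,v=np.meshgrid(np.arange(512),np.arange(384)); q=cv2.undistortPoints(np.c_[u.ravel(),v.ravel()].astype(float)[:,None],K,np.array(c['dist'],float))[:,0]
z=c['z_map'].ravel(); P=np.array(c['eye'],float)+((np.c_[q,np.ones(len(q))]*z[:,None])@rot(c).T)
d=P[:,:2]-p[:2]
k=(z>0)&(abs(d[:,0]-9)<4)&(abs(d[:,1])<14)&(P[:,2]>60); print(np.histogram(P[k,2],np.arange(60,110,3)))
b=c['img']; cv2.imwrite('pics/d6.png',cv2.resize(b[100:300,150:362],(636,600),interpolation=cv2.INTER_CUBIC))
E
```

```text
[ 457.28594487 -337.21731324   48.86218361] [0.67275779 0.97728321 0.27600525]
(array([  0,   0,   0,  90,  32,  28, 160, 101,  11,  35,  56,  57,  71,
        68,  79,  74]), array([ 60,  63,  66,  69,  72,  75,  78,  81,  84,  87,  90,  93,  96,
        99, 102, 105, 108]))
```

View pics/d6.png

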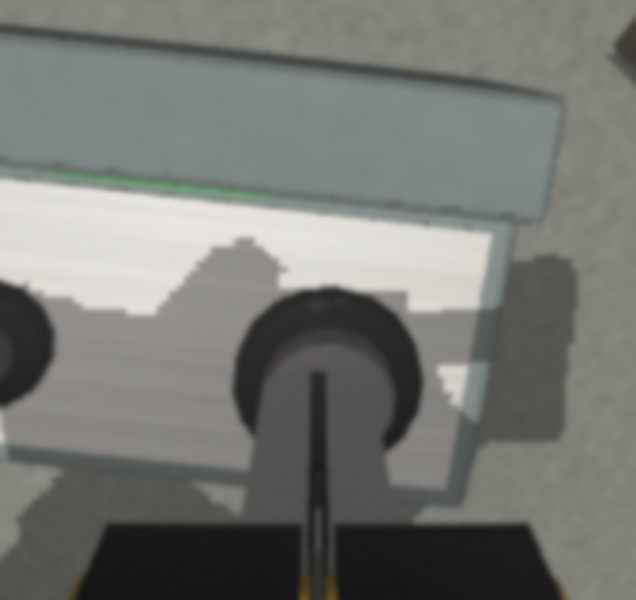

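The fingers are centred over the larger button at about (325,395). I'll press in steps and watch the force.

Emit:
arm_command(plan=[[-1, 0, 0, 0.003, 0], [-1, 0, 0, 0.003, 0], [-1, 0, 0, 0.002, 0], [-1, 0, 0, 0.002, 0], [-1, 0, 0, 0, 0]])

```text
clock: 17.77
eef_pos: [457.2, -337.3, 39.2]
eef_rot: [3.141, -0.001, -0.039]
wrist_force: [-2.3, 1.8, 14.3]
finger_gap: 0.5
finger_force: 6.8
```

Emit:
arm_command(plan=[[-1, 0, 0, 0.0015, 0], [-1, 0, 0, 0.0015, 0], [-1, 0, 0, 0, 0]])

```text
clock: 18.15
eef_pos: [457.6, -337.4, 38.6]
eef_rot: [3.14, -0.002, -0.039]
wrist_force: [-11.7, 10.0, 39.1]
finger_gap: 0.6
finger_force: 19.7
```

Emit:
arm_command(plan=[[-1, 0, 0, -0.0035, 0], [-1, 0, 0, 0, 0]])

```text
clock: 18.4
eef_pos: [457.2, -337.2, 39.3]
eef_rot: [3.141, -0.001, -0.039]
wrist_force: [-0.1, 0.3, 11.2]
finger_gap: 0.3
finger_force: 5.3
```

Emit:
arm_command(plan=[[-1, 0, 0, -0.002, 0], [-1, 0, 0, 0, 0]])

```text
clock: 18.65
eef_pos: [457.1, -337.2, 40.7]
eef_rot: [3.141, -0.001, -0.039]
wrist_force: [1.5, -1.6, 3.7]
finger_gap: 0.5
finger_force: 1.8
```

Emit:
arm_command(plan=[[-1, 0, 0, -0.002, 0], [-1, 0, 0, 0, 0]])

```text
clock: 18.9
eef_pos: [456.9, -337.0, 42.6]
eef_rot: [3.142, -0.0, -0.039]
wrist_force: [1.8, -1.7, 2.9]
finger_gap: 0.2
finger_force: 1.3
```

Emit:
arm_command(plan=[[-1, 0, 0, -0.003, 0], [-1, 0, 0, 0, 0]])

```text
clock: 19.15
eef_pos: [456.6, -336.7, 45.4]
eef_rot: [-3.141, 0.001, -0.039]
wrist_force: [0.5, -0.6, 1.6]
finger_gap: 0.2
finger_force: 0.6
```

The springy range from about 39.3 to 45.5 mm is the full 6 mm travel, so the button went all the way down. I'll lift clear, check the scene and hand in.

Emit:
arm_command(plan=[[-1, 0, 0, -0.01, 0], [-1, 0, 0, -0.03, 0], [-1, 0, 0, -0.03, 0], [-1, 0, 0, -0.03, 0], [-1, 0, 0, 0, 0], [-1, 0, 0, 0, 0]])

```text
clock: 19.9
eef_pos: [456.6, -336.7, 144.9]
eef_rot: [-3.141, 0.001, -0.039]
wrist_force: [-1.2, 0.3, -0.4]
finger_gap: 0.5
finger_force: 0.0
```

```bash
python3 - <<'E'
from h import *
import w2
o=load('top')['img'].astype(int); n=cam('top')['img'].astype(int); w2.fit('top')
print('change on stage',abs(n-o)[120:260,125:265].max(2).mean()); s=manip.read_state(); print(s['clock'],s['eef_pos'],s['wrist_force'])
print(ticket.sign_off())
E
```

```text
top -1.9 tag [575.8 268. ] ell [14.1 14.4] exp R 8.0 full (216.4662208557129, 279.47665643692017)
top -0.9 tag [459.7 217.9] ell [14.1 14.7] exp R 8.1 full (244.39806032180786, 342.3251223564148)
top 0.9 tag [507.7  17.8] ell [14.3 14.5] exp R 8.0 full (353.86551332473755, 313.00316762924194)
top 1.9 tag [633.2  25.1] ell [13.3 13.6] exp R 8.0 full (348.20189666748047, 244.95870208740234)
stage [5.63450e+02 1.36853e+02 2.35000e-01] [ 0.1  0.2 -0.1  0.4  0.  -0.6] target ang 84.61
tab box [569.2 216.8] [49.2 20.5] ang by centre 85.87 by edge 83.7 r 80.2
change on stage 1.2723469387755102
19.95 [ 456.4734903  -336.61042658  144.52861232] [ 0.12500727  0.38893747 -0.79473841]
the job is handed in; nothing more can be done
None
```

The job is handed in at 19.95 s: the tab points at the three-pip tag (about 1° off by most estimates, up to about 2° in the scene view), and after that the larger button was pressed fully down and released; the verdict was not shown.

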